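# Lock the instrument case with its T-key

### The arm

A 7-joint arm with a two-finger parallel gripper is mounted at the origin on the work surface. World frame = base frame: x ahead of the robot, y to its left, z up, the work surface at z = 0. Lengths are in m, angles in rad, forces in N, time in s.
With the tool pointing down it reaches from about 0.4 to 0.85 m from the base axis. Payload 6.9 kg.
Tool frame: the origin (TCP) lies midway between the tips of the shut fingers; the grasp point (between the pads) lies 19 mm behind it; z points along the fingers, y is the direction in which the jaws open and shut (so a half turn about z gives the same grasp; the last joint's range is limited). The gripper opens to 85 mm and grips with 20 to 120 N. Pads are 22 mm wide; open, the fingers measure 114 mm over their backs; the gripper's body (76 mm by 85 mm) begins 54 mm behind the grasp point. The pads swing forward as they close: fully open they stand 13 mm farther back than shut.
Start: joints at [-1.192, 0.507, -0.238, 1.5, 0.126, 1.149, -0.155], TCP at [0.169, 0.602, 0.231] pointing down, gripper open.
Joint ranges: [-3.08, 3.08], [-0.24, 2.05], [-1.43, 1.35], [0, 2.5], [-1.52, 4.66], [0.17, 1.96], [-2.89, 2.89]. Speed limits (rad/s): [2.39, 2.39, 3.14, 3.14, 3.14, 3.14, 3.14].

### API

Orientations are given as a unit quaternion [w, x, y, z].
In Python, from station import telemetry, grab_frame, get_calibration, manip, look_for gives the robot as it stands.
- The arm moves only by the shell command python3 -m handwheel 'ROWS' [FORCE]. ROWS is JSON, a list of rows, each an object with "travel": the shift along the tool's x, y, z in cm, a list of three; "rotation": the turn, a rotation vector about the tool's x, y, z in degrees, a list of three; "grip": the gripper's target within -1 to 1 (fully open at 1, half-way at 0, shut at -1). In form: [{"travel": [tx, ty, tz], "rotation": [rx, ry, rz], "grip": grip}, ...]. A call has exactly 5 rows; each row is the pose to reach, as a shift and turn from the pose commanded when the call began, along the tool's axes at that moment; what a row does not reach only later rows make up. A row lasts 1/10 s, in which the tool goes at most 50 mm and 8.59 degrees, less where a joint would pass 70% of its speed; a pose out of reach is approached as far as the arm can. A call with a gripper value outside its range is refused whole. The fingers move at their own pace and stop on an object; FORCE is the grip in N (left out, the last holds). Time passes only in rows, so rows that repeat a pose let the fingers close, or fill a call up. It gives the time, the measured TCP pose, the force and the opening at its end, in the units of the state.
- telemetry.read_state(): the state, without advancing time (a new reading comes with each control period).
- grab_frame(name): name is "scene" or "top" or "wrist"; returns the picture (400x640x3 uint8, red, green, blue); there is no depth.
- get_calibration(name): a dict with "fx", "fy", "cx", "cy" (pixels), "origin" and "orientation" of the camera in the world. Camera axes: x right, y up, looking along -z (the intrinsics and any distortion apply to the point x, -y, -z); pixel columns grow to the right and rows downward; lengths in m; the calibration is good to about 2 mm. The wrist camera is an equidistant fisheye: a pixel r from the principal point sees the ray r / f radians off the axis. A picture is of the moment at which its call begins: read the wrist's pose just before it. get_calibration takes no time and is no camera call; for the wrist camera it gives the pose at the moment of the call.
- manip.close_job(): hands the job in, once; it reports no verdict.
Trained networks look in the newest picture that a camera, given by its name, has taken for a name from the list of things; names that differ only in an ending like _2 or _b are one class to them, and where a whole thing is asked for, a point or a joint stands for the part that bears it (a point fixed in the world has none). Each returns a list of dicts, best first, with "conf" (0 to 1); they miss things now and then, are a little off and sometimes report something else, mostly with a low value. They report only what shows in the picture. A call takes as long as a camera call. They do not tell look-alikes from the thing itself.
- look_for(label, camera): "at" ([column, row] in pixels, amid what is visible of it).
The state is a dict: "t": time; "joint_pos": joint angles; "joint_velocities": joint speeds; "joint_efforts": joint torques, N m; "tcp_pos": TCP position; "tool_rot": TCP orientation; "force": force on the tool from outside, world axes, zero at the start; "ft_torque": the same for the moment, N m; "finger_gap": finger opening in m.
Only numpy, scipy, OpenCV 4.12 (cv2) and the standard library are available. Lean on these libraries where they do the work, as an engineer would, in place of code of your own. Each camera call takes 0.05 s, during which the arm holds its last target.

### The job

Shut the lid of the steel instrument case fully, then lift the T-key out of its white stand, pass its head lengthwise through the slot in the lid and the strap below it until the collar sits on the lid, turn it a quarter turn so that the head locks crosswise under the strap, and let go of it. Leave the bottle, bowl and jar where they stand.

Things in the scene. Friction and masses are not known exactly. Their poses are not given: they have to be found in the camera images.
- case: Plain steel instrument case fixed to the table, 180 mm (x) by 240 mm (y), 89 mm high with lid shut. Origin: centre of its underside. z up, x from its front (robot's side) to its hinge, y across. A 6 mm thick steel strap with the same slot as the lid is fixed in it, 1 mm under the shut lid; under the strap are at least 55 mm of free height.
- slot (a point): Centre of the slot at the lid's upper surface as it is when the lid is SHUT (fixed to the case, does not swing). Axes as the case: y along the slot. Slot 42 mm long (y) by 17 mm wide (x), through the 4 mm lid and the strap, whose underside is 11 mm below this point. 55 mm from here to the case's front wall (-x), 125 mm to the hinge (+x).
- hinge_line (a point): Middle of the lid's hinge axis (along y) on the case's far upper edge, 85 mm above the table, at the height of the shut lid's underside; axes as the case. The lid is a flat 4 mm aluminium plate without handle, 244 mm wide, reaching 182 mm from this axis to its free front edge on the robot's side.
- lid (a joint): Opening angle of the lid, rad: 0 shut, growing as the front edge rises; 0.45 to 0.85 at the start. The hinge is stiff: the lid stays at any angle, and shuts when pushed down near its front edge with about 2 to 5 N.
- stand: White block fixed to the table, 70 mm (x) by 50 mm (y), 40 mm high, on a steel foot plate 110 by 70 mm. Origin: centre of its underside. An oblong well along x holds the key's head; the key's collar rests on the block's top. The key lifts straight up, free after 26 mm.
- key_grip (a point): Centre of the T-key's grip, a black upright tab 36 mm long (x), 12 mm thick (y), 38 mm high (z, up); pinch it across the 12 mm. Under it are a neck 18 mm across and a collar 50 mm across, 5 mm thick, whose top is 25 mm and underside 30 mm below this point; then a 9 mm stem and the T-head. One rigid piece of about 0.12 kg.
- key_head (a point): Centre of the T-key's head, 51 mm below the grip's centre: a steel bar 36 mm long (x, the same direction as the tab), 11 mm wide (y), 10 mm high, its top 16 mm below the collar's underside (5 mm of play under the strap when the collar is on the lid). It passes the slot only lengthwise; either turning direction locks it.
- bottle: Bystander: amber bottle, 56 mm across, 120 mm high, origin at the centre of its base.
- bowl: Bystander: steel bowl, 90 mm across, 45 mm high, origin at the centre of its base.
- jar: Bystander: clear jar with white cap, 68 mm across, 80 mm high, origin at the centre of its base.
Mind the look-alikes: they are no part of the job. What is shaped like the part that bears key_grip but orange is not meant.

How it is judged:
On the way, in this order (a step that is already met when the one before it is completed fails the run):
1. the lid is shut (within 0.03 rad) (value of joint lid below 0.03 rad), for 0.2 s.
2. the key's head is through the slot and below the strap, still lengthwise (within 0.4 rad), lid shut (value of joint lid below 0.03 rad and z of key_head in the frame of slot below -0.0165 m and horizontal distance between key_head and slot below 0.012 m and angle between key_grip's own z axis and vertical below 0.15 rad and angle between the x axis of key_grip and the y axis of slot, either way round below 0.4 rad), for 0.05 s.
3. the head is turned crosswise under the strap (more than 1.2 rad from the slot) (value of joint lid below 0.03 rad and z of key_head in the frame of slot below -0.0165 m and horizontal distance between key_head and slot below 0.012 m and angle between key_grip's own z axis and vertical below 0.15 rad and angle between the x axis of key_grip and the y axis of slot, either way round above 1.2 rad), for 0.2 s.
At the end, for the whole second after the job is handed in: Lid shut within 0.03 rad; key upright (within 0.15 rad) in the slot, collar within 4 mm of the lid, head below the strap within 12 mm of the slot centre sideways and more than 1.2 rad across the slot; bottle, bowl and jar within 30 mm of their places (all of step 3 and z of key_grip in the frame of slot below 0.034 m and distance of each of bottle, bowl, jar from where it was at the start of the episode below 0.03 m); the robot touches nothing.
It fails at once if the bottle is knocked over or shoved more than 30 mm (distance of bottle from where it was at the start of the episode above 0.03 m or angle between bottle's own z axis and vertical above 0.5 rad).
It fails at once if the bowl is knocked over or shoved more than 30 mm (distance of bowl from where it was at the start of the episode above 0.03 m or angle between bowl's own z axis and vertical above 0.5 rad).
It fails at once if the jar is knocked over or shoved more than 30 mm (distance of jar from where it was at the start of the episode above 0.03 m or angle between jar's own z axis and vertical above 0.5 rad).
It also fails if it takes over 59 s, if anything falls off the work surface, if the arm or the gripper's body presses on something with over 40 N, if the wrist force passes 120 N, or if a joint passes its speed limit or range.

## Working session

There is one attempt and no reset: what is moved stays moved. The work goes in short steps, Python scripts to look and compute and a shell command to move; the robot and the scene stay as the last step left them, time stands still between calls to the robot, and variables do not carry over. Pictures are saved under pics/ and viewed, and the job is handed in when it is done.

```bash
ls; mkdir -p pics
cat > h.py <<'E'
import numpy as np,cv2
from station import telemetry, grab_frame, get_calibration, manip, look_for
from scipy.spatial.transform import Rotation as R
def rot(q): return R.from_quat([q[1],q[2],q[3],q[0]])
def proj(name,P,cal=None):
    c=cal or get_calibration(name)
    p=rot(c['orientation']).inv().apply(np.atleast_2d(P)-np.array(c['origin']))
    p=p*[1,-1,-1]
    if name=='wrist':
        th=np.arctan2(np.hypot(p[:,0],p[:,1]),p[:,2]);ph=np.arctan2(p[:,1],p[:,0])
        return np.c_[c['cx']+c['fx']*th*np.cos(ph),c['cy']+c['fy']*th*np.sin(ph)]
    return np.c_[c['cx']+c['fx']*p[:,0]/p[:,2],c['cy']+c['fy']*p[:,1]/p[:,2]]
def ray(name,uv,cal=None):
    c=cal or get_calibration(name)
    x=(uv[0]-c['cx'])/c['fx'];y=(uv[1]-c['cy'])/c['fy']
    if name=='wrist':
        th=np.hypot(x,y);s=np.sin(th)/th if th>1e-9 else 1
        d=np.array([x*s,y*s,np.cos(th)])
    else: d=np.array([x,y,1.])
    d=rot(c['orientation']).apply(d*[1,-1,-1]); return np.array(c['origin']),d/np.linalg.norm(d)
def atz(name,uv,z,cal=None):
    o,d=ray(name,uv,cal); return o+d*(z-o[2])/d[2]
def tri(obs):
    A=np.zeros((3,3));b=np.zeros(3)
    for o,d in obs:
        M=np.eye(3)-np.outer(d,d);A+=M;b+=M@o
    p=np.linalg.solve(A,b);return p,[np.linalg.norm((np.eye(3)-np.outer(d,d))@(p-o)) for o,d in obs]
def save(name,fn):
    im=grab_frame(name);cv2.imwrite('pics/'+fn,cv2.cvtColor(im,cv2.COLOR_RGB2BGR));return im
E
python3 - <<'E'
from h import *
s=telemetry.read_state();print(s)
for n in ['scene','top','wrist']:
    print(n,get_calibration(n));save(n,n+'0.png')
    for l in ['case','stand','key_grip','key_head','lid','slot','hinge_line','bottle','bowl','jar']:
        try: r=look_for(l,n)
        except Exception as e: r=e;print(l,r);continue
        print(l,[(np.round(a['at']).tolist(),round(a['conf'],2)) for a in r])
E
```

```text
pics
{'t': 0.0, 'joint_pos': array([-1.1915149 ,  0.50835449, -0.23753969,  1.50114296,  0.12570294,
        1.14891658, -0.1547896 ]), 'joint_velocities': array([ 3.79631439e-04, -2.95702064e-05, -2.20116471e-03,  1.08692162e-03,
        1.73537261e-03, -9.31506195e-04, -4.56937539e-04]), 'joint_efforts': array([-5.26581225e-04, -6.20615959e+01, -2.18640469e+00, -2.49648088e+01,
        1.28131796e-02,  1.19046652e-02, -1.59160544e-05]), 'tcp_pos': array([0.16891384, 0.6012073 , 0.23041637]), 'tool_rot': array([-1.09506505e-04,  1.36442173e-01,  9.90647614e-01, -9.08543857e-04]), 'force': array([-0.0070143 ,  0.50978808,  0.26863746]), 'ft_torque': array([ 0.05317321, -0.00203399,  0.01059182]), 'finger_gap': 0.08556203263137502}
scene {'fx': 432.02509961985817, 'fy': 432.02509961985817, 'cx': 324.5466836808593, 'cy': 197.75640137389874, 'origin': array([1.17380547, 0.53579948, 1.01173433]), 'orientation': array([0.36194732, 0.14429963, 0.32037776, 0.8634407 ])}
case [([291.0, 163.0], 0.95)]
stand [([384.0, 240.0], 0.97), ([484.0, 284.0], 0.17)]
key_grip [([356.0, 209.0], 0.8), ([38
[... 911 characters left out ...]
0.78)]
bottle [([485.0, 213.0], 0.7), ([260.0, 230.0], 0.44), ([387.0, 224.0], 0.33)]
bowl [([290.0, 151.0], 0.81), ([385.0, 225.0], 0.19)]
jar [([486.0, 216.0], 0.65), ([170.0, 241.0], 0.64)]
wrist {'fx': 309.70691628693146, 'fy': 309.70691628693146, 'cx': 317.0369892814488, 'cy': 201.67543767338083, 'origin': array([0.09396638, 0.62355172, 0.37252246]), 'orientation': array([ 0.78766977, -0.12448281, -0.09387001,  0.59604428])}
case [([47.0, 380.0], 0.9), ([169.0, 389.0], 0.32)]
stand [([167.0, 386.0], 0.88)]
key_grip [([153.0, 394.0], 0.58)]
key_head [([154.0, 398.0], 0.47)]
lid []
slot [([48.0, 380.0], 0.77)]
hinge_line [([48.0, 380.0], 0.86)]
bottle [([26.0, 395.0], 0.7)]
bowl []
jar []
```

Run:
```python
import cv2
a=cv2.imread('pics/scene0.png');cv2.imwrite('pics/scene0c.png',cv2.resize(a[90:320,180:540],(800,511),interpolation=cv2.INTER_CUBIC))
a=cv2.imread('pics/top0.png');cv2.imwrite('pics/top0c.png',cv2.resize(a[110:310,140:520],(800,421),interpolation=cv2.INTER_CUBIC))
```

```text
(no output)
```

View pics/scene0c.png

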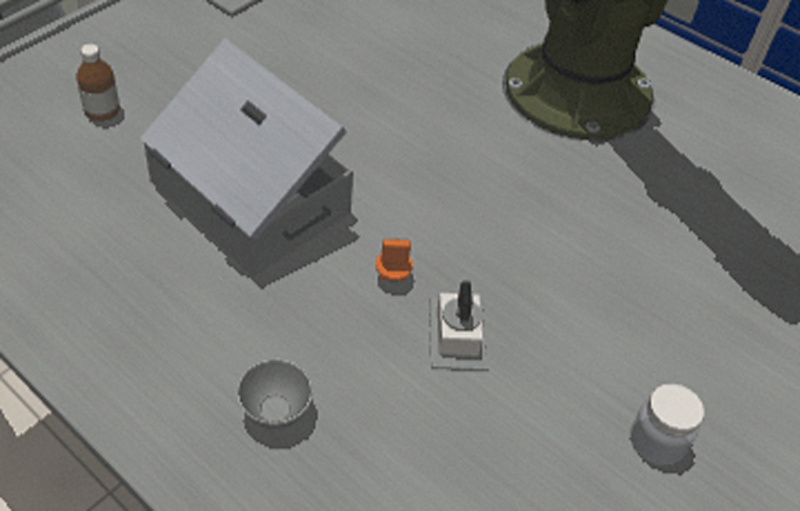

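View pics/top0c.png

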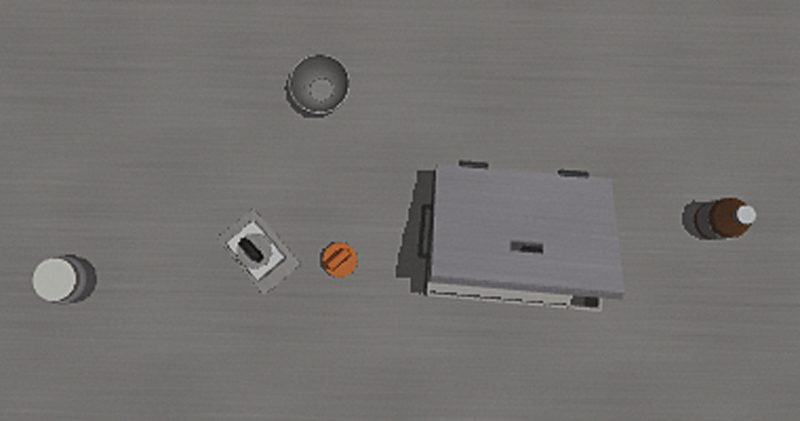

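View pics/wrist0.png

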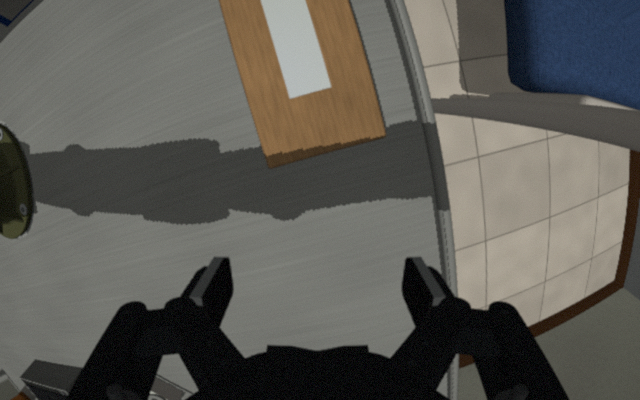

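```bash
cat > fit0.py <<'E'
from h import *
from scipy.optimize import least_squares
S=lambda a,b:(180+a/2.2222,90+b/2.2222)
T=lambda a,b:(140+a/2.105,110+b/2.105)
obs=[('scene',S(252,235),(0,.122,.004)),('scene',S(143,137),(0,-.122,.004)),('scene',S(228,40),(-.182,-.122,.004)),('scene',S(345,130),(-.182,.122,.004)),('scene',S(254,112),(-.125,0,.004)),
('top',T(437,166),(0,.122,.004)),('top',T(612,178),(0,-.122,.004)),('top',T(623,296),(-.182,-.122,.004)),('top',T(430,279),(-.182,.122,.004)),('top',T(527,247),(-.125,0,.004))]
cal={n:get_calibration(n) for n in ('scene','top')}
def pts(p):
    x,y,yaw,a=p; out=[]
    for n,uv,q in obs:
        l=np.array([q[0]*np.cos(a)+q[2]*np.sin(a)*1, q[1], -q[0]*np.sin(a)+q[2]*np.cos(a)])
        w=R.from_euler('z',yaw).apply(l+[.09,0,.085])+[x,y,0]
        out.append(proj(n,w,cal[n])[0]-uv)
    return np.array(out)
r=least_squares(lambda p:pts(p).ravel(),[.42,-.17,0,.6])
print(r.x);print(np.round(pts(r.x),1))
x,y,yaw,a=r.x
print('slot',R.from_euler('z',yaw).apply([-.035,0,.089])+[x,y,0])
# stand / key
for l,z,uvs,uvt in [('gripTop',.07+.019,S(465,283),T(252,249)),('bottlecap',.12,S(90,50),T(746,214)),('jar',.08,S(676,410),T(55,279)),('bowl',.045,S(276,392),T(319,86)),('orange top',.09,S(397,241),T(339,259))]:
    p,e=tri([ray('scene',uvs,cal['scene']),ray('top',uvt,cal['top'])]);print(l,p,e,atz('top',uvt,z,cal['top']))
E
python3 fit0.py
```

```text
[ 0.54214333 -0.2000539  -0.06796028  0.50465071]
[[-0.8 -0.2]
 [-1.3 -0.4]
 [-0.9 -0.2]
 [-0.5 -0.8]
 [ 0.1  0.6]
 [-0.8 -0.6]
 [-0.8  0.9]
 [-0.2  0.2]
 [ 0.   0.2]
 [-0.9  1.1]]
slot [ 0.50722412 -0.19767712  0.089     ]
gripTop [0.51928411 0.16436812 0.10048792] [np.float64(0.0013612141026974184), np.float64(0.0013612141026974234)] [0.52050319 0.16495605 0.089     ]
bottlecap [ 0.57817668 -0.50132539  0.11779029] [np.float64(0.0015811935505256542), np.float64(0.0015811935505256386)] [ 0.57904372 -0.50167131  0.12      ]
jar [0.47411845 0.43819034 0.0722942 ] [np.float64(0.0010060174800762508), np.float64(0.001006017480076313)] [0.47466335 0.434353   0.08      ]
bowl [0.7616291  0.08388211 0.0380305 ] [np.float64(0.00063262071069425), np.float64(0.0006326207106943229)] [0.76039732 0.08288237 0.045     ]
orange top [0.50856243 0.0475033  0.07473297] [np.float64(0.001566832833554184), np.float64(0.0015668328335542454)] [0.50910196 0.04557801 0.09      ]
```

```bash
cat >> h.py <<'E'
def Rdown(psi): # tool y at world angle psi (deg), z down
    p=np.radians(psi);y=np.array([np.cos(p),np.sin(p),0]);z=np.array([0,0,-1.]);x=np.cross(y,z)
    return R.from_matrix(np.c_[x,y,z])
def yaw_of(Rm):
    y=Rm.as_matrix()[:,1];return np.degrees(np.arctan2(y[1],y[0]))
def rel(pos,psi,s=None):
    s=s or telemetry.read_state();Q=rot(s['tool_rot'])
    t=Q.inv().apply(np.array(pos)-s['tcp_pos'])*100
    r=(Q.inv()*Rdown(psi)).as_rotvec(degrees=True)
    print('travel',np.round(t,2),'rot',np.round(r,2));return t,r
def st():
    s=telemetry.read_state();print('t',round(s['t'],2),'tcp',np.round(s['tcp_pos'],4),'yaw',round(yaw_of(rot(s['tool_rot'])),2),'zax',np.round(rot(s['tool_rot']).as_matrix()[:,2],3),'F',np.round(s['force'],1),'M',np.round(s['ft_torque'],2),'gap',round(s['finger_gap'],4),'q',np.round(s['joint_pos'],2))
E
python3 -c "
from h import *
st();rel((.44,.22,.25),-2);rel((.479,-.196,.23),-4)"
```

```text
t 1.65 tcp [0.169  0.6017 0.2313] yaw 74.31 zax [-0. -0. -1.] F [ 0.1 -0.   0.5] M [ 0.02 -0.03  0.  ] gap 0.0852 q [-1.19  0.51 -0.24  1.5   0.13  1.15 -0.15]
travel [-36.41 -29.42  -1.87] rot [-0.    0.   76.31]
travel [-51.41 -68.42   0.13] rot [-0.    0.   78.31]
```

```bash
python3 -m handwheel '[{"travel":[-3.6,-2.9,-0.4],"rotation":[0,0,8],"grip":-1},{"travel":[-7.3,-5.9,-0.8],"rotation":[0,0,16],"grip":-1},{"travel":[-10.9,-8.8,-1.2],"rotation":[0,0,24],"grip":-1},{"travel":[-14.5,-11.7,-1.6],"rotation":[0,0,32],"grip":-1},{"travel":[-18.2,-14.7,-2],"rotation":[0,0,40],"grip":-1}]' 40; python3 -c "
from h import *
st();rel((.43,.25,.25),-2);rel((.479,-.196,.23),-4)"
```

```text
t: 2.15
tcp_pos: [0.3053, 0.4095, 0.2517]
tool_rot: [-0.0, 0.47, 0.883, 0.0]
force: [1.5, 1.5, 0.5]
finger_gap: 0.0125
t 2.15 tcp [0.3053 0.4095 0.2517] yaw 33.99 zax [ 0.     0.001 -1.   ] F [1.5 1.5 0.5] M [ 0.01 -0.05  0.  ] gap 0.0125 q [-0.95  0.31 -0.04  1.76  0.01  1.07 -0.4 ]
travel [-20.2    1.42   0.16] rot [ 3.000e-02 -4.000e-02  3.599e+01]
travel [-59.92 -19.45   2.13] rot [ 3.000e-02 -4.000e-02  3.799e+01]
```

```bash
python3 -m handwheel '[{"travel":[-4.2,0.3,0],"rotation":[0,0,7.6],"grip":-1},{"travel":[-8.4,0.6,0],"rotation":[0,0,15.2],"grip":-1},{"travel":[-12.6,0.9,0],"rotation":[0,0,22.8],"grip":-1},{"travel":[-16.8,1.2,0],"rotation":[0,0,30.4],"grip":-1},{"travel":[-20.2,1.4,0],"rotation":[0,0,38],"grip":-1}]'
python3 - <<'E'
from h import *
st();c=get_calibration('wrist');print(c);save('wrist','w1.png')
for l in ['stand','key_grip','key_head','case','slot']:
    print(l,[(np.round(a['at']).tolist(),round(a['conf'],2)) for a in look_for(l,'wrist')])
rel((.479,-.196,.23),-4)
E
```

```text
t: 2.65
tcp_pos: [0.4313, 0.2498, 0.2517]
tool_rot: [0.0, 0.732, 0.681, 0.0]
force: [0.5, 0.2, 0.0]
finger_gap: 0.0
t 2.65 tcp [0.4313 0.2498 0.2517] yaw -4.09 zax [ 0.001  0.    -1.   ] F [0.5 0.2 0. ] M [-0.02  0.    0.05] gap 0.0 q [-0.71  0.29  0.19  1.8  -0.06  1.06 -0.58]
{'fx': 309.70691628693146, 'fy': 309.70691628693146, 'cx': 317.0369892814488, 'cy': 201.67543767338083, 'origin': array([0.437719  , 0.32898716, 0.39289528]), 'orientation': array([ 0.98709406, -0.15594755,  0.00515396, -0.03604318])}
stand [([382.0, 213.0], 0.74)]
key_grip [([390.0, 234.0], 0.61), ([372.0, 289.0], 0.43)]
key_head [([392.0, 234.0], 0.84), ([374.0, 292.0], 0.49)]
case []
slot []
travel [-44.52   7.74   2.1 ] rot [-0.03 -0.03  0.46]
```

View pics/w1.png

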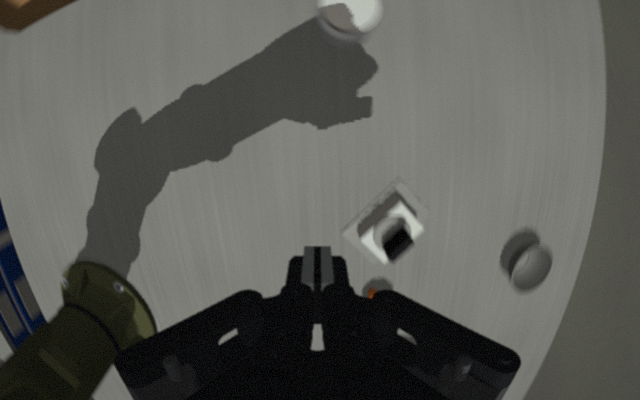

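```bash
python3 -m handwheel '[{"travel":[-4.8,0.9,0],"rotation":[0,0,0],"grip":-1},{"travel":[-9.6,1.7,0],"rotation":[0,0,0],"grip":-1},{"travel":[-14.4,2.5,0],"rotation":[0,0,0],"grip":-1},{"travel":[-19.2,3.4,0],"rotation":[0,0,0],"grip":-1},{"travel":[-24,4.2,0],"rotation":[0,0,0],"grip":-1}]'; python3 -m handwheel '[{"travel":[-4.8,0.8,0.4],"rotation":[0,0,0],"grip":-1},{"travel":[-9.6,1.7,0.8],"rotation":[0,0,0],"grip":-1},{"travel":[-14.4,2.5,1.2],"rotation":[0,0,0],"grip":-1},{"travel":[-19.2,3.4,1.6],"rotation":[0,0,0],"grip":-1},{"travel":[-20.5,3.5,2],"rotation":[0,0,0],"grip":-1}]'
python3 - <<'E'
from h import *
st();c=get_calibration('wrist');save('wrist','w2.png')
rel((.479,-.196,.18),-4);rel((.479,-.196,.088),-4)
print(proj('wrist',[[.5072,-.1977,.089]],c))
E
```

```text
t: 3.45
tcp_pos: [0.4563, 0.0096, 0.2515]
tool_rot: [0.0, 0.728, 0.685, 0.0]
force: [0.7, -0.1, -0.2]
finger_gap: 0.0002
t: 3.95
tcp_pos: [0.4783, -0.2015, 0.2313]
tool_rot: [0.001, 0.731, 0.683, -0.001]
force: [0.1, 0.3, 0.0]
finger_gap: -0.0001
t 3.95 tcp [ 0.4783 -0.2015  0.2313] yaw -3.87 zax [ 0.001 -0.003 -1.   ] F [0.1 0.3 0. ] M [ 0.03 -0.02 -0.04] gap -0.0001 q [ 0.08  0.36  0.38  1.78 -0.15  1.03  0.45]
travel [0.53 0.1  5.05] rot [-0.03  0.13  0.11]
travel [ 0.55  0.1  14.25] rot [-0.03  0.13  0.11]
[[346.26577941 183.00005947]]
```

View pics/w2.png

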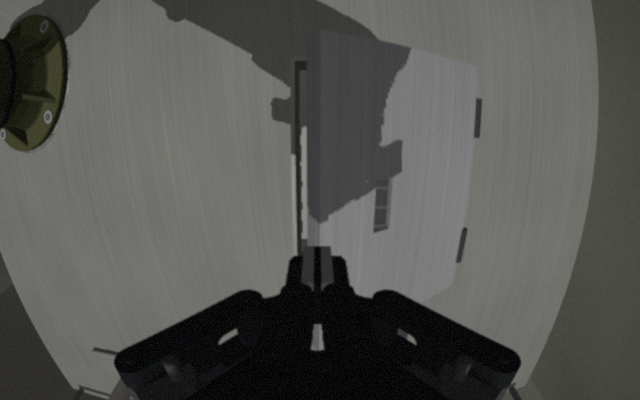

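```bash
python3 -m handwheel '[{"travel":[0.4,0.9,2.5],"rotation":[0,0,0],"grip":-1},{"travel":[0.4,0.9,5],"rotation":[0,0,0],"grip":-1},{"travel":[0.4,0.9,6.2],"rotation":[0,0,0],"grip":-1},{"travel":[0.4,0.9,7.4],"rotation":[0,0,0],"grip":-1},{"travel":[0.4,0.8,8.4],"rotation":[0,0,0],"grip":-1}]' && python3 -c "
from h import *
st()"
```

```text
t: 4.5
tcp_pos: [0.4867, -0.1927, 0.147]
tool_rot: [0.0, 0.729, 0.685, 0.0]
force: [0.8, 0.7, 1.5]
finger_gap: 0.0001
t 4.5 tcp [ 0.4867 -0.1927  0.147 ] yaw -3.6 zax [ 0.  0. -1.] F [0.8 0.7 1.5] M [0.04 0.16 0.01] gap 0.0001 q [ 0.1   0.46  0.34  1.89 -0.2   0.83  0.48]
```

```bash
python3 -m handwheel '[{"travel":[0,-0.2,1.2],"rotation":[0,0,0],"grip":-1},{"travel":[0,-0.5,2.4],"rotation":[0,0,0],"grip":-1},{"travel":[0,-0.7,3.6],"rotation":[0,0,0],"grip":-1},{"travel":[0,-1.0,4.6],"rotation":[0,0,0],"grip":-1},{"travel":[0,-1.0,5.3],"rotation":[0,0,0],"grip":-1}]' && python3 -c "
from h import *
st()"
```

```text
t: 5.0
tcp_pos: [0.4762, -0.1927, 0.0939]
tool_rot: [-0.0, 0.729, 0.684, 0.0]
force: [-0.9, 0.6, 1.6]
finger_gap: 0.0
t 5.0 tcp [ 0.4762 -0.1927  0.0939] yaw -3.68 zax [ 0.  0. -1.] F [-0.9  0.6  1.6] M [0.09 0.25 0.04] gap 0.0 q [ 0.13  0.52  0.31  1.98 -0.24  0.68  0.52]
```

```bash
python3 -m handwheel '[{"travel":[0,0,0.2],"rotation":[0,0,0],"grip":-1},{"travel":[0,0,0.4],"rotation":[0,0,0],"grip":-1},{"travel":[0,0,0.5],"rotation":[0,0,0],"grip":-1},{"travel":[0,0,0.6],"rotation":[0,0,0],"grip":-1},{"travel":[0,0,0.6],"rotation":[0,0,0],"grip":-1}]' && python3 -c "
from h import *
st()"
```

```text
t: 5.5
tcp_pos: [0.4764, -0.1929, 0.0891]
tool_rot: [0.0, 0.73, 0.684, 0.0]
force: [-2.7, 1.8, 6.8]
finger_gap: -0.0002
t 5.5 tcp [ 0.4764 -0.1929  0.0891] yaw -3.69 zax [ 0.001  0.    -1.   ] F [-2.7  1.8  6.8] M [ 0.31  0.65 -0.03] gap -0.0002 q [ 0.13  0.52  0.31  1.98 -0.25  0.67  0.53]
```

```bash
python3 -m handwheel '[{"travel":[0,0,0.1],"rotation":[0,0,0],"grip":-1},{"travel":[0,0,0.2],"rotation":[0,0,0],"grip":-1},{"travel":[0,0,0.2],"rotation":[0,0,0],"grip":-1},{"travel":[0,0,0.2],"rotation":[0,0,0],"grip":-1},{"travel":[0,0,0.2],"rotation":[0,0,0],"grip":-1}]' && python3 -c "
from h import *
st()"
python3 -m handwheel '[{"travel":[0,0,-1],"rotation":[0,0,0],"grip":-1},{"travel":[0.5,-0.5,-4],"rotation":[0,0,0],"grip":-1},{"travel":[1,-1,-8.5],"rotation":[0,0,0],"grip":0},{"travel":[2,-2,-13],"rotation":[0,0,0],"grip":0.5},{"travel":[2,-2,-13],"rotation":[0,0,0],"grip":0.5}]'
python3 - <<'E'
from h import *
st();c=get_calibration('wrist');save('wrist','w3.png');save('top','t3.png');save('scene','s3.png')
import pickle;pickle.dump(c,open('c3.pkl','wb'))
print(proj('wrist',[[.5072,-.1977,.089]],c))
E
```

```text
t: 6.0
tcp_pos: [0.4765, -0.193, 0.0888]
tool_rot: [0.001, 0.73, 0.684, 0.001]
force: [-8.2, 4.0, 27.7]
finger_gap: -0.0001
t 6.0 tcp [ 0.4765 -0.193   0.0888] yaw -3.71 zax [ 0.002  0.    -1.   ] F [-8.2  4.  27.7] M [ 0.88  1.73 -0.03] gap -0.0001 q [ 0.13  0.52  0.31  1.98 -0.25  0.67  0.53]
t: 6.5
tcp_pos: [0.4596, -0.1721, 0.2219]
tool_rot: [0.004, 0.729, 0.684, 0.003]
force: [0.3, -0.6, 0.3]
finger_gap: 0.043
t 6.5 tcp [ 0.4596 -0.1721  0.2219] yaw -3.67 zax [ 0.009 -0.002 -1.   ] F [ 0.3 -0.6  0.3] M [-0.02  0.02  0.03] gap 0.043 q [ 0.02  0.32  0.38  1.87 -0.15  0.97  0.41]
[[366.4821557  214.35442517]]
```

View pics/w3.png

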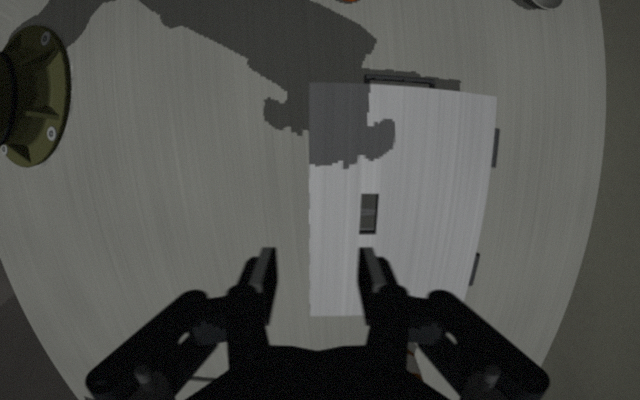

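View pics/s3.png

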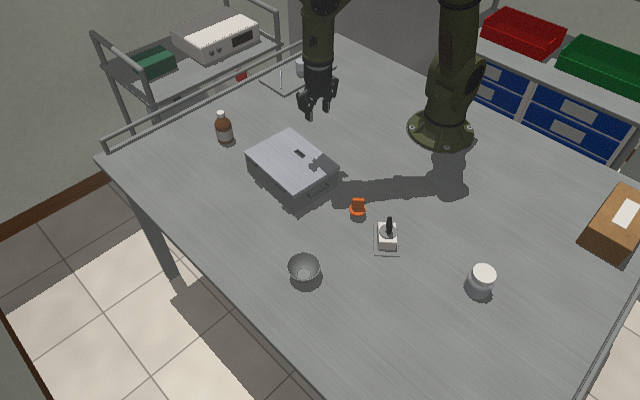

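Run:
```python
import cv2
a=cv2.imread('pics/w3.png');cv2.imwrite('pics/w3c.png',cv2.resize(a[70:330,290:510],(677,600*4//3*0+800),interpolation=cv2.INTER_NEAREST)[:800] if 0 else cv2.resize(a[150:330,290:510],(733,600),interpolation=cv2.INTER_NEAREST))
t=cv2.imread('pics/t3.png')[170:270,320:450];s=cv2.imread('pics/s3.png')[120:220,235:350]
cv2.imwrite('pics/ts3c.png',cv2.resize(t,None,fx=6,fy=6,interpolation=cv2.INTER_NEAREST))
cv2.imwrite('pics/ss3c.png',cv2.resize(s,None,fx=6,fy=6,interpolation=cv2.INTER_NEAREST))
```

```text
(no output)
```

View pics/w3c.png

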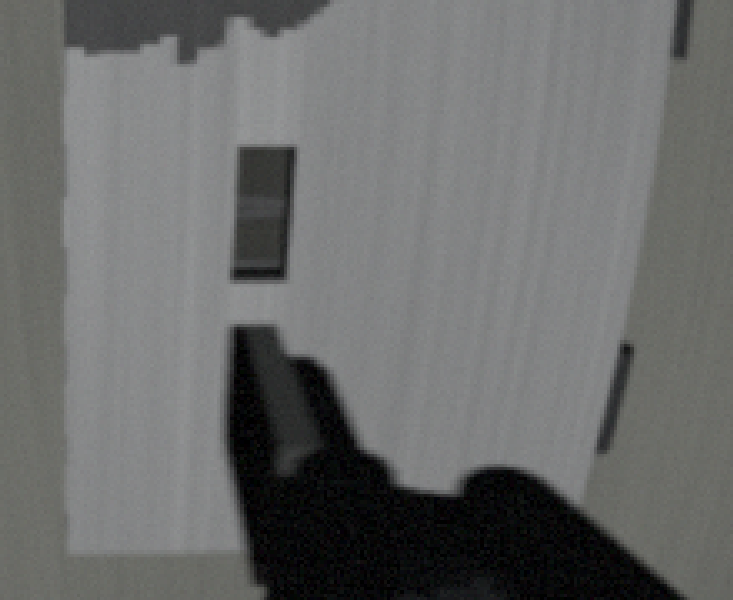

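View pics/ts3c.png

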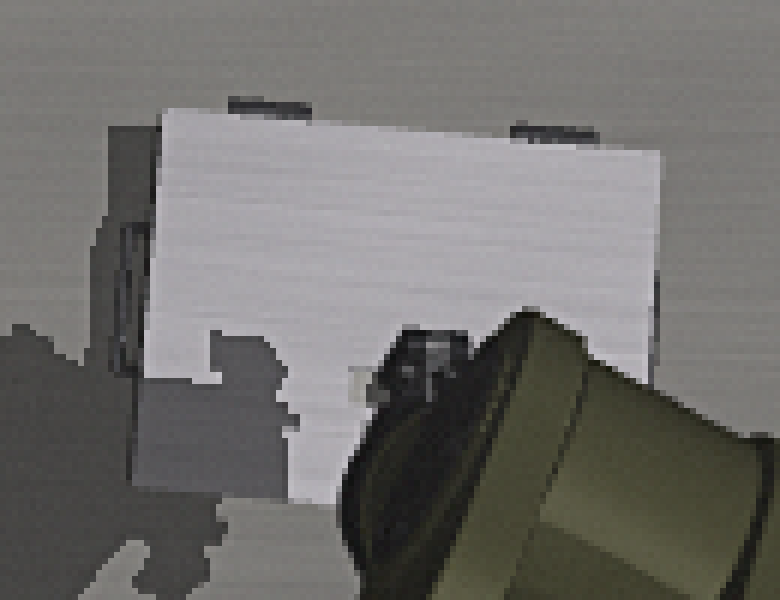

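View pics/ss3c.png

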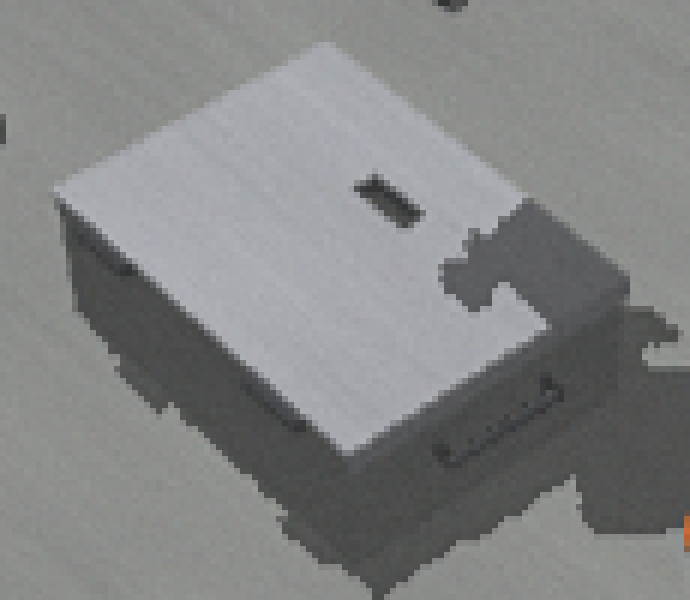

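Run:
```python
from h import *
import pickle
c=pickle.load(open('c3.pkl','rb'))
W=lambda a,b:(290+a/3.3333-.5,150+b/3.3333-.5)
P=np.array([atz('wrist',W(*p),.089,c) for p in [(238,147),(296,147),(286,281),(231,281)]])
print(P);print('wrist centre',P.mean(0)); 
ax=P[0]+P[1]-P[2]-P[3];print('yaw y-axis',np.degrees(np.arctan2(ax[1],ax[0])),np.linalg.norm(ax)/2, np.linalg.norm(P[1]-P[0]))
F=[W(64,200),W(67,550)];F=[atz('wrist',f,.089,c) for f in F];print('front edge',F,np.degrees(np.arctan2(*(F[0]-F[1])[[1,0]])))
S=lambda a,b:(235+a/6-.5,120+b/6-.5)
for nm,p in [('slot',(389,202)),('hl',(55,192)),('hr',(348,455)),('fr',(630,272)),('fl',(325,42))]: print(nm,atz('scene',S(*p),.089))
T=lambda a,b:(320+a/6-.5,170+b/6-.5)
for nm,p in [('h+',(161,108)),('h-',(661,151)),('f+',(133,486))]: print('top',nm,atz('top',T(*p),.089))
```

```text
[[ 0.50223384 -0.17669757  0.089     ]
 [ 0.51878507 -0.17777925  0.089     ]
 [ 0.5158327  -0.21875777  0.089     ]
 [ 0.49943592 -0.21741274  0.089     ]]
wrist centre [ 0.50907188 -0.19766183  0.089     ]
yaw y-axis 85.97368072798407 0.04094790502979816 0.016586542637968757
front edge [array([ 0.45269214, -0.1889542 ,  0.089     ]), array([ 0.44411131, -0.31288065,  0.089     ])] 86.03908562873015
slot [ 0.50758678 -0.19794331  0.089     ]
hl [ 0.62522735 -0.32541756  0.089     ]
hr [ 0.64223709 -0.08496783  0.089     ]
fr [ 0.45675077 -0.07452642  0.089     ]
fl [ 0.44376321 -0.31583623  0.089     ]
top h+ [ 0.64418333 -0.08328246  0.089     ]
top h- [ 0.62794687 -0.32705666  0.089     ]
top f+ [ 0.46144231 -0.07206722  0.089     ]
```

```bash
python3 -c "
from h import *
rel((.5,.145,.22),-50)"
```

```text
travel [31.85  2.19 -0.36] rot [ 5.000e-02 -2.000e-02  4.634e+01]
```

```bash
python3 -m handwheel '[{"travel":[4.8,0.3,0],"rotation":[0,0,8],"grip":1},{"travel":[9.6,0.6,0],"rotation":[0,0,16],"grip":1},{"travel":[14.4,0.9,0],"rotation":[0,0,24],"grip":1},{"travel":[19.2,1.2,0],"rotation":[0,0,32],"grip":1},{"travel":[24,1.6,0],"rotation":[0,0,40],"grip":1}]'
python3 -c "
from h import *
rel((.5,.145,.22),-50)"
```

```text
t: 7.15
tcp_pos: [0.4871, 0.0563, 0.2149]
tool_rot: [0.0, 0.917, 0.399, -0.001]
force: [0.8, 0.0, -0.4]
finger_gap: 0.0854
travel [ 7.37 -5.1  -0.53] rot [-0.05  0.14  7.04]
```

```bash
python3 -m handwheel '[{"travel":[3.7,-2.6,-0.3],"rotation":[0,0,4],"grip":1},{"travel":[7.4,-5.1,-0.5],"rotation":[0,0,7],"grip":1},{"travel":[7.4,-5.1,-0.5],"rotation":[0,0,7],"grip":1},{"travel":[7.4,-5.1,-0.5],"rotation":[0,0,7],"grip":1},{"travel":[7.4,-5.1,-0.5],"rotation":[0,0,7],"grip":1}]'
python3 - <<'E'
from h import *
import pickle
st();c=get_calibration('wrist');im=save('wrist','w4.png');pickle.dump(c,open('c4.pkl','wb'))
save('top','t4.png')
a=cv2.imread('pics/w4.png');cv2.imwrite('pics/w4c.png',cv2.resize(a[120:320,220:420],(600,600),interpolation=cv2.INTER_NEAREST))
E
```

```text
t: 7.65
tcp_pos: [0.4998, 0.1425, 0.2203]
tool_rot: [0.0, 0.939, 0.345, -0.001]
force: [0.5, -0.7, -0.5]
finger_gap: 0.0853
t 7.65 tcp [0.4998 0.1425 0.2203] yaw -49.65 zax [-0.002 -0.002 -1.   ] F [ 0.5 -0.7 -0.5] M [-0.06 -0.   -0.01] gap 0.0853 q [-0.67  0.39  0.5   1.8  -0.21  1.01 -0.96]
```

View pics/w4c.png

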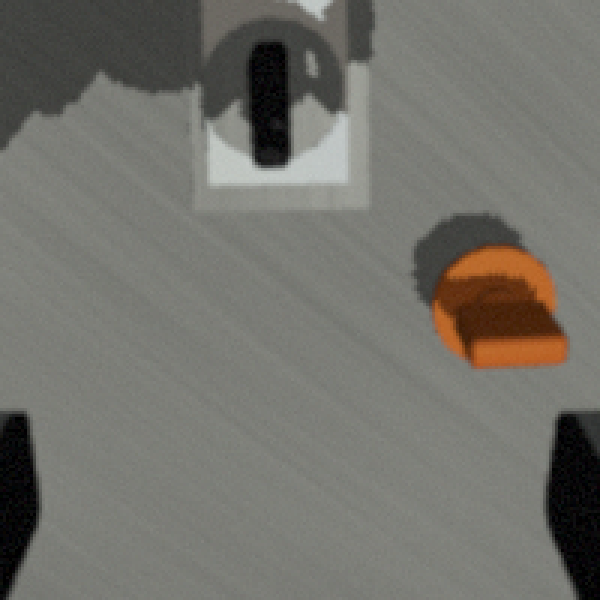

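```bash
cat > key.py <<'E'
from h import *
import pickle
c=pickle.load(open('c4.pkl','rb'))
W=lambda a,b:(220+a/3-.5,120+b/3-.5)
A=lambda p,z:atz('wrist',W(*p),z,c)
print('collar c',A((274,89),.045), 'ext', [A(p,.045)[:2] for p in [(203,89),(345,89),(274,18),(274,160)]])
pts=[A(p,.045) for p in [(203,89),(345,89),(274,18),(274,160)]];print(np.mean(pts,0),np.linalg.norm(pts[0]-pts[1]),np.linalg.norm(pts[2]-pts[3]))
e=A((271,167),.089);print('tab end',e)
def d(p,q,z):
    v=A(p,z)-A(q,z);return np.degrees(np.arctan2(v[1],v[0]))
print('foot',d((369,70),(369,205),.003),d((194,100),(194,205),.003),d((196,210),(368,208),.003))
print('block front',d((208,185),(349,185),.04),'left',d((208,120),(209,185),.04),'right',d((349,80),(349,185),.04))
print('tab', d((248,50),(251,160),.089),d((291,50),(291,160),.089))
for yw in (40,): 
    t=np.radians(yw);print(e+.018*np.array([np.cos(t),np.sin(t),0]))
E
python3 key.py
```

```text
collar c [0.52156964 0.16893791 0.045     ] ext [array([0.50591988, 0.18766679]), array([0.53733687, 0.15039954]), array([0.54029823, 0.18469023]), array([0.50239805, 0.15284594])]
[0.52148826 0.16890062 0.045     ] 0.048742952980760326 0.04950235296478809
tab end [0.50831981 0.15791233 0.089     ]
foot 41.37790935361879 38.770232529841216 130.93200085328803
block front 130.21928739188886 left 39.85656815650154 right 41.07387900610855
tab 41.241669101370974 40.24698093774165
[0.52210861 0.1694825  0.089     ]
```

```bash
python3 -c "
from h import *
rel((.5215,.1690,.14),-49.7)"
```

```text
travel [ 3.38 -0.66  8.08] rot [ 0.01  0.07 -0.02]
```

```bash
python3 -m handwheel '[{"travel":[1.7,-0.3,3],"rotation":[0,0,0],"grip":1},{"travel":[3.4,-0.7,6],"rotation":[0,0,0],"grip":1},{"travel":[3.4,-0.7,8],"rotation":[0,0,0],"grip":1},{"travel":[3.4,-0.7,8],"rotation":[0,0,0],"grip":1},{"travel":[3.4,-0.7,8],"rotation":[0,0,0],"grip":1}]'
python3 - <<'E'
from h import *
import pickle
st();c=get_calibration('wrist');im=save('wrist','w5.png');pickle.dump(c,open('c5.pkl','wb'))
a=cv2.imread('pics/w5.png');cv2.imwrite('pics/w5c.png',cv2.resize(a[120:320,220:420],(600,600),interpolation=cv2.INTER_NEAREST))
E
```

```text
t: 8.25
tcp_pos: [0.5216, 0.17, 0.1417]
tool_rot: [0.0, 0.939, 0.345, -0.0]
force: [0.1, 0.9, -0.3]
finger_gap: 0.0856
t 8.25 tcp [0.5216 0.17   0.1417] yaw -49.69 zax [-0.    -0.001 -1.   ] F [ 0.1  0.9 -0.3] M [-0.06 -0.    0.  ] gap 0.0856 q [-0.65  0.51  0.45  1.83 -0.29  0.86 -0.94]
```

View pics/w5c.png

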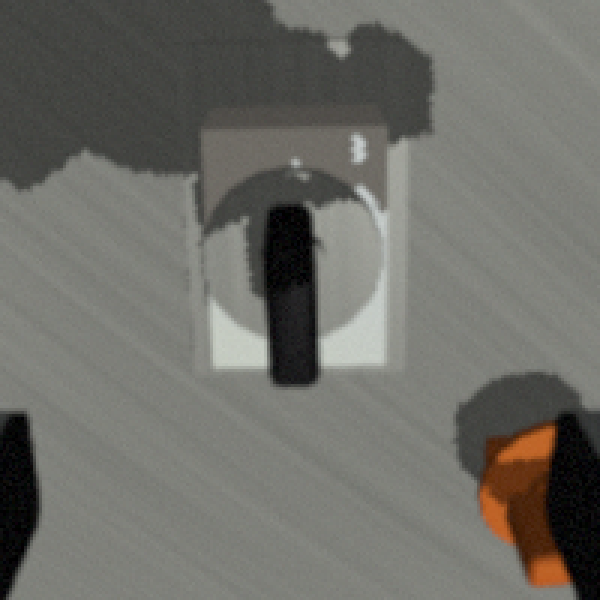

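Run:
```python
from h import *
import pickle
c=pickle.load(open('c5.pkl','rb'))
W=lambda a,b:(220+a/3-.5,120+b/3-.5)
A=lambda p,z:atz('wrist',W(*p),z,c)
pts=[A(p,.045) for p in [(203,253),(383,253),(293,167),(293,340)]];print(np.mean(pts,0),np.linalg.norm(pts[0]-pts[1]),np.linalg.norm(pts[2]-pts[3]))
e=A((294,386),.089);t=np.radians(40.3);print('tab end',e,e+.018*np.array([np.cos(t),np.sin(t),0]))
v=A((386,310),.04)-A((387,368),.04);print(np.degrees(np.arctan2(v[1],v[0])))
rel((.5217,.1692,.054),-49.7)
```

```text
[0.522212   0.17005491 0.045     ] 0.0487148680139266 0.04939120818549459
tab end [0.50896027 0.15860503 0.089     ] [0.5226883  0.17024725 0.089     ]
43.28586650524477
travel [-0.1   0.05  8.84] rot [ 0.04 -0.05  0.02]
```

```bash
python3 -m handwheel '[{"travel":[0,0,3],"rotation":[0,0,0],"grip":1},{"travel":[0,0,6],"rotation":[0,0,0],"grip":1},{"travel":[0,0,8],"rotation":[0,0,0],"grip":0.6},{"travel":[0,0,8.8],"rotation":[0,0,0],"grip":0.2},{"travel":[0,0,8.8],"rotation":[0,0,0],"grip":-0.3}]' 25
python3 -m handwheel '[{"travel":[0,0,0],"rotation":[0,0,0],"grip":-1},{"travel":[0,0,0],"rotation":[0,0,0],"grip":-1},{"travel":[0,0,0],"rotation":[0,0,0],"grip":-1},{"travel":[0,0,0],"rotation":[0,0,0],"grip":-1},{"travel":[0,0,0],"rotation":[0,0,0],"grip":-1}]' 50
python3 -c "
from h import *
st();save('wrist','w6.png')"
```

```text
t: 8.8
tcp_pos: [0.5217, 0.171, 0.0536]
tool_rot: [0.0, 0.939, 0.345, 0.0]
force: [0.4, 0.4, 0.2]
finger_gap: 0.044
t: 9.3
tcp_pos: [0.5224, 0.1716, 0.0548]
tool_rot: [-0.0, 0.938, 0.345, 0.001]
force: [-0.2, -0.5, 6.9]
finger_gap: 0.0116
t 9.3 tcp [0.5224 0.1716 0.0548] yaw -49.58 zax [ 0.002  0.001 -1.   ] F [-0.2 -0.5  6.9] M [-0.07  0.16  0.02] gap 0.0116 q [-0.6   0.63  0.38  1.92 -0.36  0.66 -0.87]
```

View pics/w6.png

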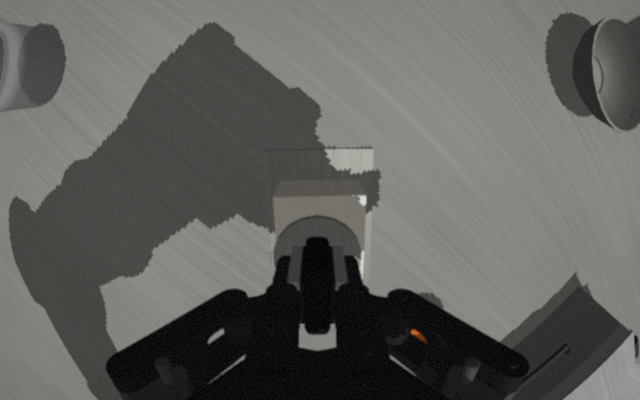

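```bash
python3 -m handwheel '[{"travel":[0,0,-1],"rotation":[0,0,0],"grip":-1},{"travel":[0,0,-2],"rotation":[0,0,0],"grip":-1},{"travel":[0,0,-3.5],"rotation":[0,0,0],"grip":-1},{"travel":[0,0,-7],"rotation":[0,0,0],"grip":-1},{"travel":[0,0,-11.5],"rotation":[0,0,0],"grip":-1}]'
python3 -c "
from h import *
st();save('wrist','w7.png');save('scene','s7.png');save('top','t7.png');rel((.508,-.198,.175),-4)"
```

```text
t: 9.85
tcp_pos: [0.5202, 0.1711, 0.1689]
tool_rot: [0.0, 0.938, 0.345, -0.002]
force: [0.9, 0.4, -1.8]
finger_gap: 0.0114
t 9.85 tcp [0.5202 0.1711 0.1689] yaw -49.58 zax [-0.003 -0.001 -1.   ] F [ 0.9  0.4 -1.8] M [ 0.07 -0.06 -0.02] gap 0.0114 q [-0.67  0.48  0.47  1.8  -0.27  0.92 -0.95]
travel [-25.13  27.15  -0.41] rot [  0.25  -0.28 -45.57]
```

View pics/w7.png

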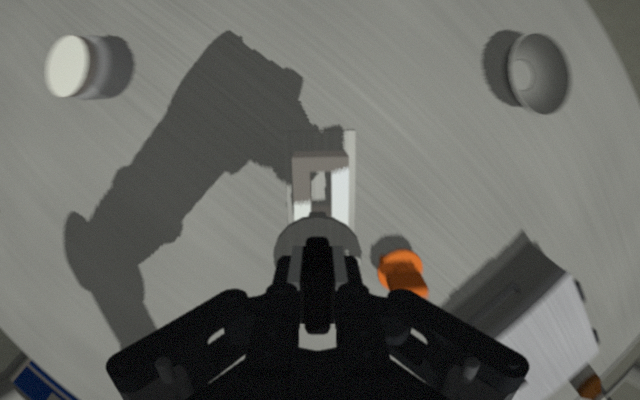

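View pics/s7.png

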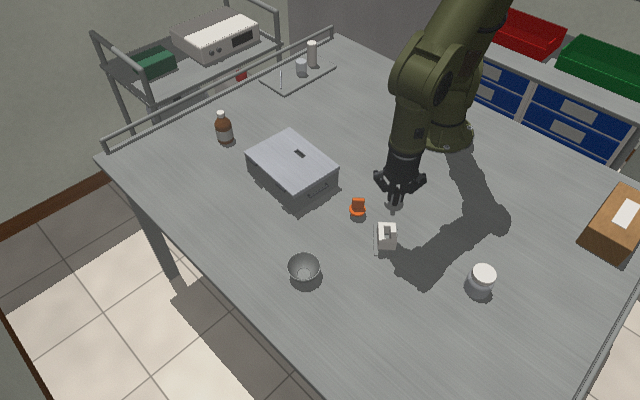

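```bash
python3 -m handwheel '[{"travel":[-3.1,3.4,-0.4],"rotation":[0,0,-5.7],"grip":-1},{"travel":[-6.2,6.8,-0.8],"rotation":[0,0,-11.4],"grip":-1},{"travel":[-9.4,10.2,-1.2],"rotation":[0,0,-17.1],"grip":-1},{"travel":[-12.5,13.6,-1.5],"rotation":[0,0,-22.8],"grip":-1},{"travel":[-15.6,17,-1.5],"rotation":[0,0,-28.5],"grip":-1}]'
python3 - <<'E'
from h import *
st();rel((.48,-.15,.18),-4)
s=telemetry.read_state();c=get_calibration('wrist')
# collar rear edge along tool x, for tool depth of collar top
Q=rot(s['tool_rot'])
for uv in [(318,212),(275,250),(361,250)]:
    o,d=ray('wrist',uv,c); o=Q.inv().apply(o-s['tcp_pos']);d=Q.inv().apply(d)
    for h in (.004,.007,.010): print(uv,h,o+d*(h-o[2])/d[2])
E
```

```text
t: 10.5
tcp_pos: [0.5122, -0.0607, 0.1831]
tool_rot: [-0.0, 0.823, 0.568, -0.0]
force: [1.3, 0.1, -1.2]
finger_gap: 0.0112
t 10.5 tcp [ 0.5122 -0.0607  0.1831] yaw -20.81 zax [-0.001  0.    -1.   ] F [ 1.3  0.1 -1.2] M [-0.06 -0.11  0.01] gap 0.0112 q [-0.18  0.4   0.36  1.86 -0.18  0.91 -0.1 ]
travel [-9.49  0.17  0.31] rot [ -0.04   0.   -16.81]
(318, 212) 0.004 [0.02722488 0.00112395 0.004     ]
(318, 212) 0.007 [0.02614101 0.00113314 0.007     ]
(318, 212) 0.01 [0.02505714 0.00114233 0.01      ]
(275, 250) 0.004 [ 0.0058909  -0.02154894  0.004     ]
(275, 250) 0.007 [ 0.00436642 -0.02200802  0.007     ]
(275, 250) 0.01 [ 0.00284194 -0.02246709  0.01      ]
(361, 250) 0.004 [0.00580153 0.02380593 0.004     ]
(361, 250) 0.007 [0.0042752  0.02428357 0.007     ]
(361, 250) 0.01 [0.00274888 0.02476121 0.01      ]
```

```bash
python3 -c "
from h import *
rel((.508,-.198,.155),-4)"
```

```text
travel [-12.98   4.49   2.81] rot [ -0.04   0.   -16.81]
```

```bash
python3 -m handwheel '[{"travel":[-4,1.4,0],"rotation":[0,0,-5.7],"grip":-1},{"travel":[-8,2.8,0.5],"rotation":[0,0,-11.3],"grip":-1},{"travel":[-11.5,4.0,1.8],"rotation":[0,0,-16.8],"grip":-1},{"travel":[-13,4.5,2.8],"rotation":[0,0,-16.8],"grip":-1},{"travel":[-13,4.5,2.8],"rotation":[0,0,-16.8],"grip":-1}]'
python3 - <<'E'
from h import *
import pickle
st();c=get_calibration('wrist');save('wrist','w8.png');save('scene','s8.png');save('top','t8.png')
pickle.dump((c,telemetry.read_state()),open('c8.pkl','wb'))
rel((.508,-.198,.15),-4)
a=cv2.imread('pics/w8.png');cv2.imwrite('pics/w8c.png',cv2.resize(a[150:350,220:420],(600,600),interpolation=cv2.INTER_NEAREST))
a=cv2.imread('pics/s8.png');cv2.imwrite('pics/s8c.png',cv2.resize(a[100:200,240:350],None,fx=6,fy=6,interpolation=cv2.INTER_NEAREST))
E
```

```text
t: 11.0
tcp_pos: [0.506, -0.1996, 0.1535]
tool_rot: [-0.001, 0.735, 0.678, -0.001]
force: [-0.3, -0.0, -1.2]
finger_gap: 0.0114
t 11.0 tcp [ 0.506  -0.1996  0.1535] yaw -4.56 zax [-0.004 -0.    -1.   ] F [-0.3 -0.  -1.2] M [ 0.03  0.02 -0.01] gap 0.0114 q [ 0.14  0.47  0.28  1.83 -0.16  0.87  0.42]
travel [-0.27  0.    0.5 ] rot [-0.05 -0.06 -0.23]
```

View pics/w8c.png

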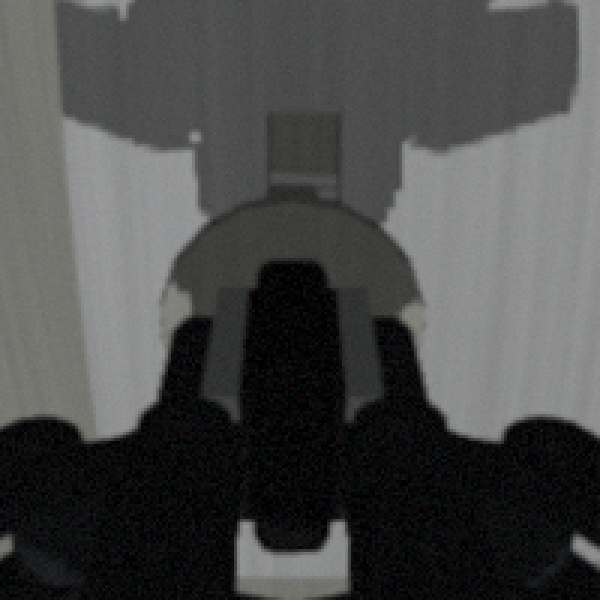

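View pics/s8c.png

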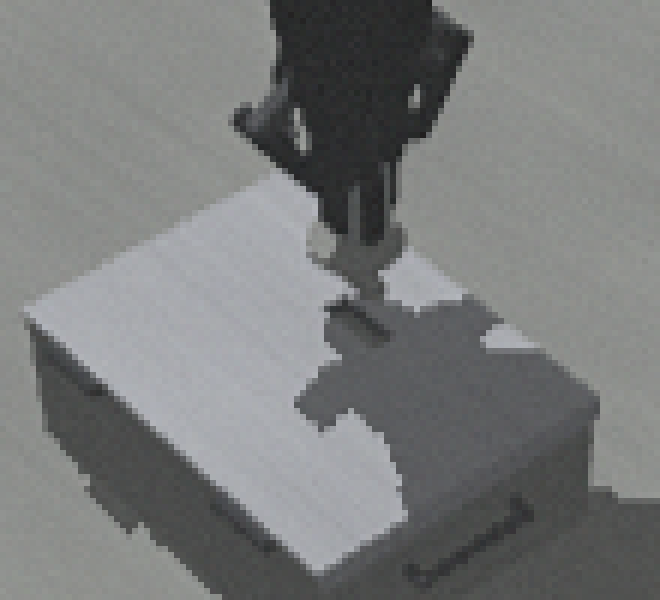

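Run:
```python
from h import *
import pickle
c,s=pickle.load(open('c8.pkl','rb'))
W=lambda a,b:(220+a/3-.5,150+b/3-.5)
A=lambda p,z:atz('wrist',W(*p),z,c)
ed=(A((267,112),.089)+A((341,112),.089))/2;print(A((267,112),.089),A((341,112),.089))
L=(A((267,112),.089)-A((267,180),.089));print('slot side dir',np.degrees(np.arctan2(L[1],L[0])))
u=np.array([np.cos(np.radians(86)),np.sin(np.radians(86)),0]);print('slot c',ed-.021*u)
Q=rot(s['tool_rot'])
def tool(p,h):
    o,d=ray('wrist',W(*p),c); o=Q.inv().apply(o-s['tcp_pos']);d=Q.inv().apply(d);return o+d*(h-o[2])/d[2]
for h in (.006,.009): print('collar',tool((293,202),h),tool((161,310),h),tool((425,310),h))
print('tab top',tool((259,265),-.034),tool((326,265),-.034),'end low', tool((295,550),-.034))
# predicted head pixels
st()
```

```text
[ 0.50257481 -0.17572479  0.089     ] [ 0.51950157 -0.17707872  0.089     ]
slot side dir 84.86959468128177
slot c [ 0.5095733 -0.1973506  0.089    ]
collar [ 0.01987247 -0.00083864  0.006     ] [-0.00055889 -0.02437384  0.006     ] [-0.00084205  0.02237997  0.006     ]
collar [ 0.01872949 -0.00085395  0.009     ] [-0.00212302 -0.02487428  0.009     ] [-0.00241202  0.02284326  0.009     ]
tab top [ 0.02670639 -0.00494096 -0.034     ] [ 0.02665485  0.00342361 -0.034     ] end low [-0.02076902 -0.00074059 -0.034     ]
t 11.15 tcp [ 0.5082 -0.1954  0.155 ] yaw -4.23 zax [-0.001  0.001 -1.   ] F [ 0.6  0.1 -2.2] M [ 0.02 -0.02 -0.01] gap 0.0112 q [ 0.14  0.47  0.28  1.83 -0.16  0.87  0.42]
```

```bash
python3 -c "
from h import *
rel((.5085,-.1975,.137),-4)"
```

```text
travel [-0.21  0.05  1.8 ] rot [-0.05 -0.06 -0.23]
```

```bash
python3 -m handwheel '[{"travel":[-0.1,0,0.6],"rotation":[0,0,0],"grip":-1},{"travel":[-0.1,0,1.2],"rotation":[0,0,0],"grip":-1},{"travel":[-0.1,0,1.8],"rotation":[0,0,0],"grip":-1},{"travel":[-0.1,0,1.8],"rotation":[0,0,0],"grip":-1},{"travel":[-0.1,0,1.8],"rotation":[0,0,0],"grip":-1}]'
python3 - <<'E'
from h import *
import pickle
st();c=get_calibration('wrist');s=telemetry.read_state();save('wrist','w9.png');st();save('scene','s9.png');st();save('top','t9.png')
pickle.dump((c,s),open('c9.pkl','wb'))
rel((.5085,-.1975,.137),-4)
a=cv2.imread('pics/w9.png');cv2.imwrite('pics/w9c.png',cv2.resize(a[150:350,220:420],(600,600),interpolation=cv2.INTER_NEAREST))
a=cv2.imread('pics/s9.png');cv2.imwrite('pics/s9c.png',cv2.resize(a[120:180,270:340],None,fx=8,fy=8,interpolation=cv2.INTER_NEAREST))
E
```

```text
t: 11.65
tcp_pos: [0.5081, -0.1974, 0.1371]
tool_rot: [-0.0, 0.733, 0.68, -0.0]
force: [-0.3, 0.4, -1.8]
finger_gap: 0.0113
t 11.65 tcp [ 0.5081 -0.1974  0.1371] yaw -4.25 zax [-0.  0. -1.] F [-0.3  0.4 -1.8] M [-0.04 -0.02  0.05] gap 0.0113 q [ 0.14  0.49  0.27  1.85 -0.17  0.83  0.43]
t 11.7 tcp [ 0.5082 -0.1976  0.1373] yaw -4.26 zax [-0. -0. -1.] F [-0.1  0.3 -1.3] M [-0.03 -0.02 -0.04] gap 0.0111 q [ 0.14  0.49  0.27  1.85 -0.17  0.83  0.43]
t 11.75 tcp [ 0.5082 -0.1977  0.1374] yaw -4.27 zax [ 0. -0. -1.] F [-0.1 -0.6 -1.6] M [ 0.01 -0.05 -0.02] gap 0.0117 q [ 0.14  0.49  0.27  1.85 -0.17  0.83  0.43]
travel [0.02 0.02 0.05] rot [ 0.02  0.01 -0.27]
```

View pics/w9c.png

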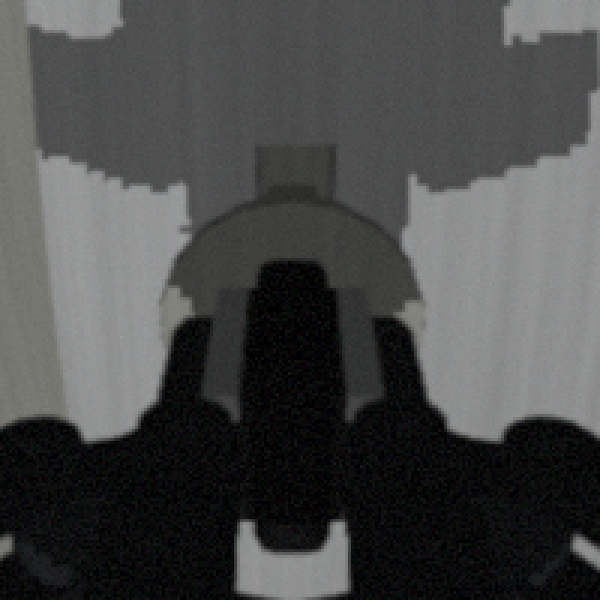

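View pics/s9c.png

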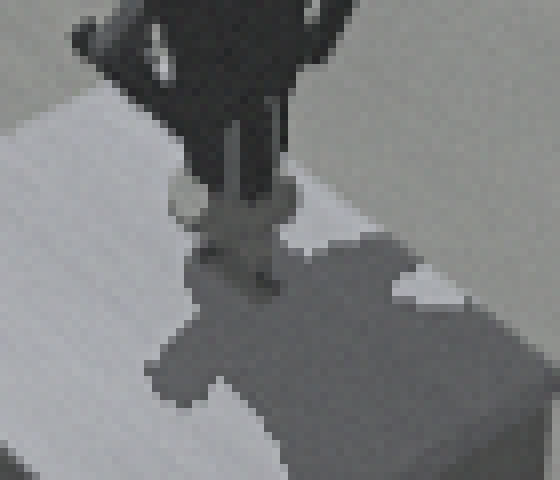

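Run:
```python
from h import *
import pickle
c,s=pickle.load(open('c9.pkl','rb'))
W=lambda a,b:(220+a/3-.5,150+b/3-.5)
Q=rot(s['tool_rot'])
def tool(p,h):
    o,d=ray('wrist',W(*p),c); o=Q.inv().apply(o-s['tcp_pos']);d=Q.inv().apply(d);return o+d*(h-o[2])/d[2]
h=s['tcp_pos'][2]-.089;print(h)
print('slot edge',tool((256,145),h),tool((336,145),h))
for z in (.006,.010): print('collar',tool((293,202),z),tool((161,310),z),tool((425,310),z))
for z in (.031,.041): print('head end',tool((272,187),z),tool((319,187),z))
```

```text
0.0481012212440958
slot edge [ 0.02072401 -0.00700824  0.04810122] [0.02069894 0.01007063 0.04810122]
collar [0.02367305 0.00087472 0.006     ] [ 0.00293051 -0.02277756  0.006     ] [0.00285662 0.02447531 0.006     ]
collar [0.02215671 0.00087449 0.01      ] [ 0.0008506  -0.02342043  0.01      ] [0.0007747  0.02511631 0.01      ]
head end [ 0.01736198 -0.00326049  0.031     ] [0.0173474  0.00600131 0.031     ]
head end [ 0.01375497 -0.0035011   0.041     ] [0.01373954 0.00629848 0.041     ]
```

```bash
python3 -m handwheel '[{"travel":[0.1,0,0.4],"rotation":[0,0,0],"grip":-1},{"travel":[0.1,0,0.8],"rotation":[0,0,0],"grip":-1},{"travel":[0.1,0,1.2],"rotation":[0,0,0],"grip":-1},{"travel":[0.1,0,1.5],"rotation":[0,0,0],"grip":-1},{"travel":[0.1,0,1.5],"rotation":[0,0,0],"grip":-1}]'
python3 -c "
from h import *
st()"
```

```text
t: 12.3
tcp_pos: [0.5079, -0.1966, 0.1217]
tool_rot: [-0.0, 0.733, 0.68, -0.0]
force: [-0.1, 0.5, -2.1]
finger_gap: 0.0114
t 12.3 tcp [ 0.5079 -0.1966  0.1217] yaw -4.27 zax [-0.001  0.    -1.   ] F [-0.1  0.5 -2.1] M [ 0.02 -0.    0.04] gap 0.0114 q [ 0.15  0.51  0.26  1.87 -0.18  0.79  0.43]
```

```bash
python3 -m handwheel '[{"travel":[0,0,0.4],"rotation":[0,0,0],"grip":-1},{"travel":[0,0,0.8],"rotation":[0,0,0],"grip":-1},{"travel":[0,0,1.2],"rotation":[0,0,0],"grip":-1},{"travel":[0,0,1.4],"rotation":[0,0,0],"grip":-1},{"travel":[0,0,1.4],"rotation":[0,0,0],"grip":-1}]'
python3 -c "
from h import *
st()"
```

```text
t: 12.8
tcp_pos: [0.508, -0.1966, 0.1079]
tool_rot: [-0.0, 0.733, 0.68, -0.0]
force: [0.5, 0.5, -1.2]
finger_gap: 0.0112
t 12.8 tcp [ 0.508  -0.1966  0.1079] yaw -4.27 zax [-0.001  0.    -1.   ] F [ 0.5  0.5 -1.2] M [ 0.02  0.   -0.1 ] gap 0.0112 q [ 0.15  0.53  0.26  1.88 -0.19  0.76  0.44]
```

Head is in freely. Now gently down to collar contact.

```bash
python3 -m handwheel '[{"travel":[0,0,0.1],"rotation":[0,0,0],"grip":-1},{"travel":[0,0,0.2],"rotation":[0,0,0],"grip":-1},{"travel":[0,0,0.3],"rotation":[0,0,0],"grip":-1},{"travel":[0,0,0.4],"rotation":[0,0,0],"grip":-1},{"travel":[0,0,0.4],"rotation":[0,0,0],"grip":-1}]'
python3 -c "
from h import *
st();save('wrist','w10.png');save('scene','s10.png')
a=cv2.imread('pics/s10.png');cv2.imwrite('pics/s10c.png',cv2.resize(a[110:180,260:350],None,fx=8,fy=8,interpolation=cv2.INTER_NEAREST))"
```

```text
t: 13.3
tcp_pos: [0.5081, -0.1966, 0.1041]
tool_rot: [-0.0, 0.733, 0.68, -0.0]
force: [0.4, -0.4, -1.6]
finger_gap: 0.0119
t 13.3 tcp [ 0.5081 -0.1966  0.1041] yaw -4.27 zax [-0.  0. -1.] F [ 0.4 -0.4 -1.6] M [ 0.02 -0.03 -0.04] gap 0.0119 q [ 0.15  0.53  0.26  1.88 -0.19  0.75  0.44]
```

View pics/s10c.png

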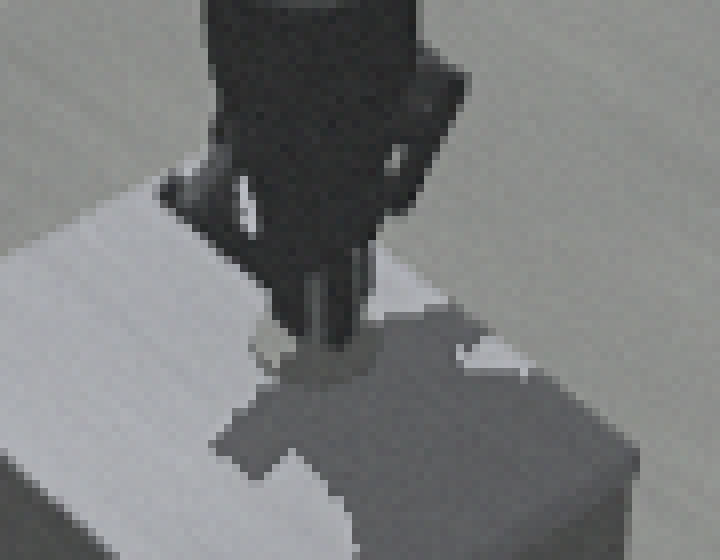

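View pics/w10.png

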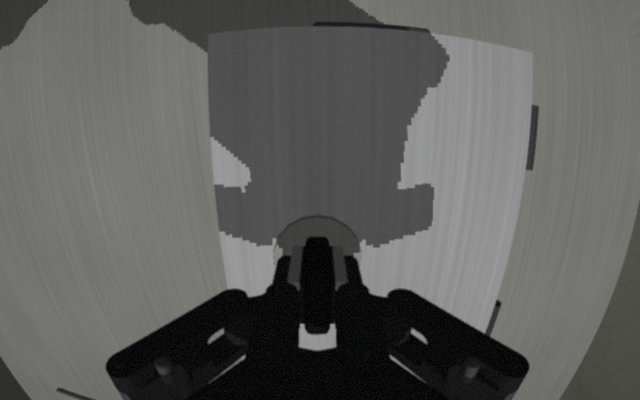

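```bash
python3 -m handwheel '[{"travel":[0,0,0.05],"rotation":[0,0,0],"grip":-1},{"travel":[0,0,0.1],"rotation":[0,0,0],"grip":-1},{"travel":[0,0,0.15],"rotation":[0,0,0],"grip":-1},{"travel":[0,0,0.2],"rotation":[0,0,0],"grip":-1},{"travel":[0,0,0.2],"rotation":[0,0,0],"grip":-1}]'
python3 -c "
from h import *
st()"
```

```text
t: 13.9
tcp_pos: [0.5083, -0.1968, 0.1037]
tool_rot: [0.0, 0.733, 0.68, 0.0]
force: [-3.6, 2.4, 12.6]
finger_gap: 0.0113
t 13.9 tcp [ 0.5083 -0.1968  0.1037] yaw -4.28 zax [ 0.001  0.    -1.   ] F [-3.6  2.4 12.6] M [0.46 0.84 0.04] gap 0.0113 q [ 0.16  0.53  0.26  1.89 -0.19  0.74  0.44]
```

```bash
python3 -m handwheel '[{"travel":[0,0,-0.25],"rotation":[0,0,0],"grip":-1},{"travel":[0,0,-0.25],"rotation":[0,0,5],"grip":-1},{"travel":[0,0,-0.25],"rotation":[0,0,11],"grip":-1},{"travel":[0,0,-0.25],"rotation":[0,0,17],"grip":-1},{"travel":[0,0,-0.25],"rotation":[0,0,22],"grip":-1}]'
python3 -c "
from h import *
st()"
```

```text
t: 14.4
tcp_pos: [0.5082, -0.1966, 0.1047]
tool_rot: [-0.0, 0.85, 0.526, -0.0]
force: [0.3, 0.3, -1.1]
finger_gap: 0.0118
t 14.4 tcp [ 0.5082 -0.1966  0.1047] yaw -26.51 zax [-0. -0. -1.] F [ 0.3  0.3 -1.1] M [ 0.04 -0.04  0.01] gap 0.0118 q [ 0.08  0.55  0.37  1.88 -0.28  0.76  0.14]
```

```bash
python3 -m handwheel '[{"travel":[0,0,0],"rotation":[0,0,7.5],"grip":-1},{"travel":[0,0,0],"rotation":[0,0,15],"grip":-1},{"travel":[0,0,0],"rotation":[0,0,22.5],"grip":-1},{"travel":[0,0,0],"rotation":[0,0,30],"grip":-1},{"travel":[0,0,0],"rotation":[0,0,36],"grip":-1}]'
python3 -c "
from h import *
st()"
```

```text
t: 14.9
tcp_pos: [0.5083, -0.1965, 0.1047]
tool_rot: [-0.0, 0.971, 0.237, -0.0]
force: [-0.2, 0.3, -1.5]
finger_gap: 0.0114
t 14.9 tcp [ 0.5083 -0.1965  0.1047] yaw -62.55 zax [-0. -0. -1.] F [-0.2  0.3 -1.5] M [ 0.01  0.01 -0.02] gap 0.0114 q [-0.03  0.58  0.56  1.89 -0.42  0.79 -0.34]
```

```bash
python3 -m handwheel '[{"travel":[0,0,0],"rotation":[0,0,8],"grip":-1},{"travel":[0,0,0],"rotation":[0,0,16],"grip":-1},{"travel":[0,0,0],"rotation":[0,0,24],"grip":-1},{"travel":[0,0,0],"rotation":[0,0,31.5],"grip":-1},{"travel":[0,0,0.1],"rotation":[0,0,31.5],"grip":-1}]'
python3 -c "
from h import *
st();save('wrist','w11.png')"
```

```text
t: 15.4
tcp_pos: [0.5087, -0.1965, 0.1037]
tool_rot: [0.0, 0.999, -0.034, 0.0]
force: [-1.6, 0.9, 12.5]
finger_gap: 0.0113
t 15.4 tcp [ 0.5087 -0.1965  0.1037] yaw -93.85 zax [ 0.    -0.001 -1.   ] F [-1.6  0.9 12.5] M [ 0.19  0.28 -0.12] gap 0.0113 q [-0.12  0.63  0.72  1.89 -0.55  0.83 -0.76]
```

View pics/w11.png

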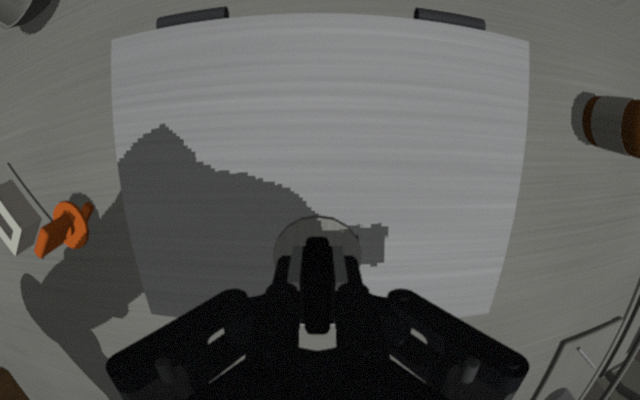

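```bash
python3 -m handwheel '[{"travel":[0,0,-0.06],"rotation":[0,0,0],"grip":-1},{"travel":[0,0,-0.06],"rotation":[0,0,0],"grip":-1},{"travel":[0,0,-0.06],"rotation":[0,0,0],"grip":-0.6},{"travel":[0,0,-0.06],"rotation":[0,0,0],"grip":-0.2},{"travel":[0,0,-0.06],"rotation":[0,0,0],"grip":0.3}]' 20
python3 -c "
from h import *
st();save('wrist','w12.png')"
```

```text
t: 15.95
tcp_pos: [0.5079, -0.1968, 0.1044]
tool_rot: [-0.0, 0.999, -0.033, -0.0]
force: [-0.8, 0.8, -0.4]
finger_gap: 0.0453
t 15.95 tcp [ 0.5079 -0.1968  0.1044] yaw -93.76 zax [-0.  0. -1.] F [-0.8  0.8 -0.4] M [-0.   -0.01 -0.06] gap 0.0453 q [-0.12  0.62  0.72  1.89 -0.54  0.83 -0.76]
```

View pics/w12.png

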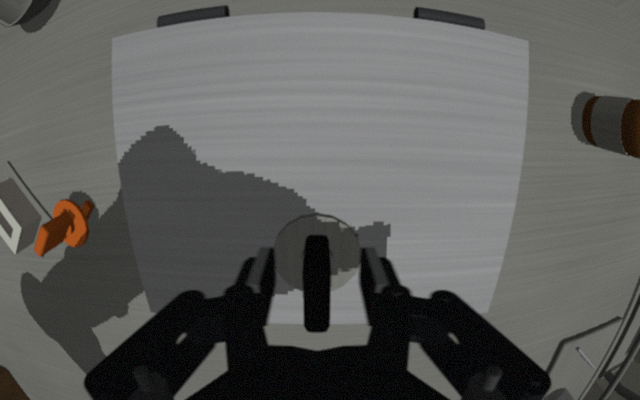

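Released cleanly: the tab stands at about (316,283) between the open fingers. Now I retreat straight up.

```bash
python3 -m handwheel '[{"travel":[0,0,0],"rotation":[0,0,0],"grip":0.5},{"travel":[0,0,-2],"rotation":[0,0,0],"grip":0.5},{"travel":[0,0,-5],"rotation":[0,0,0],"grip":0.5},{"travel":[0,0,-9],"rotation":[0,0,0],"grip":0.5},{"travel":[0,0,-13],"rotation":[0,0,0],"grip":0.5}]'
python3 -m handwheel '[{"travel":[-3,0,-1],"rotation":[0,0,0],"grip":0.5},{"travel":[-6,0,-2],"rotation":[0,0,0],"grip":0.5},{"travel":[-8,0,-2],"rotation":[0,0,0],"grip":0.5},{"travel":[-8,0,-2],"rotation":[0,0,0],"grip":0.5},{"travel":[-8,0,-2],"rotation":[0,0,0],"grip":0.5}]'
python3 - <<'E'
from h import *
import pickle
st();c=get_calibration('wrist');pickle.dump(c,open('c13.pkl','wb'));save('wrist','w13.png');save('scene','s13.png');save('top','t13.png')
a=cv2.imread('pics/s13.png');cv2.imwrite('pics/s13c.png',cv2.resize(a[90:300,180:510],(790,503),interpolation=cv2.INTER_CUBIC))
cv2.imwrite('pics/s13d.png',cv2.resize(a[110:220,235:355],None,fx=5,fy=5,interpolation=cv2.INTER_CUBIC))
E
```

```text
t: 16.5
tcp_pos: [0.5077, -0.1966, 0.2356]
tool_rot: [0.0, 0.999, -0.033, -0.001]
force: [1.3, -0.7, -0.3]
finger_gap: 0.064
t: 17.0
tcp_pos: [0.4287, -0.1912, 0.2547]
tool_rot: [-0.0, 0.999, -0.033, 0.001]
force: [0.3, -0.3, 0.1]
finger_gap: 0.064
t 17.0 tcp [ 0.4287 -0.1912  0.2547] yaw -93.75 zax [ 0.001  0.    -1.   ] F [ 0.3 -0.3  0.1] M [0.   0.01 0.03] gap 0.064 q [-0.28  0.34  0.9   1.86 -0.3   1.08 -0.91]
```

View pics/s13c.png

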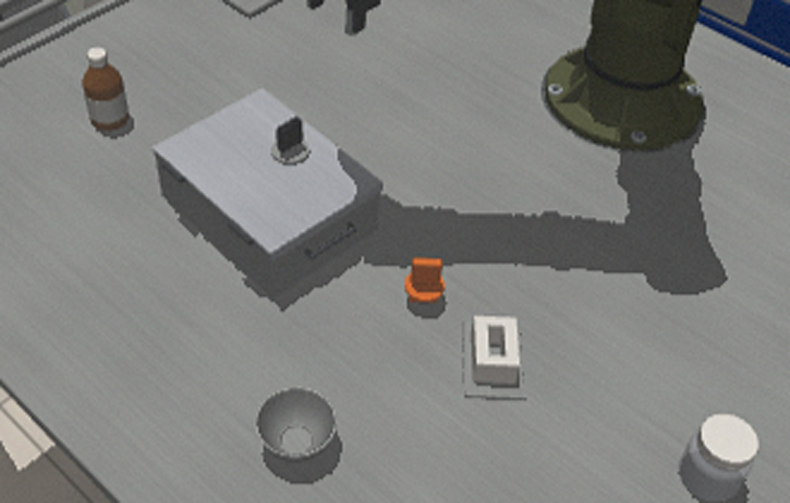

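View pics/s13d.png

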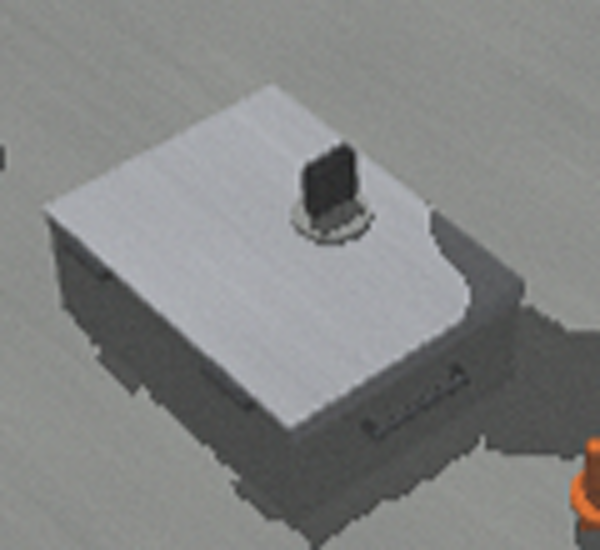

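View pics/w13.png

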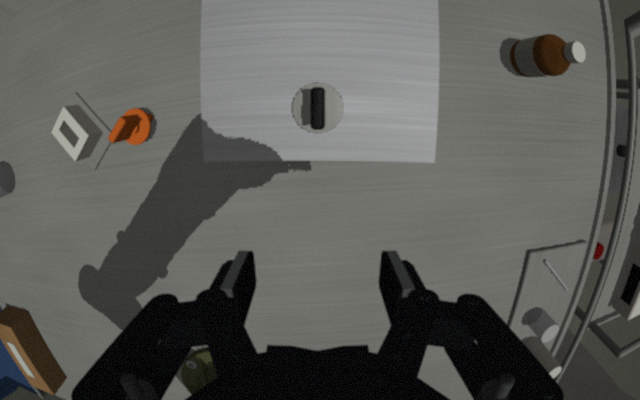

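Run:
```python
from h import *
import pickle
c=pickle.load(open('c13.pkl','rb'))
print('collar',atz('wrist',(317.5,108),.094,c),'from scene',atz('scene',(235+333/5,110+215/5),.094))
st();print(manip.close_job())
```

```text
collar [ 0.50540384 -0.19611425  0.094     ] from scene [ 0.50570057 -0.18957158  0.094     ]
t 17.15 tcp [ 0.4293 -0.1913  0.2542] yaw -93.72 zax [-0.    -0.001 -1.   ] F [ 0.2 -0.1  0.5] M [-0.05  0.01  0.03] gap 0.0643 q [-0.28  0.34  0.9   1.86 -0.3   1.08 -0.91]
the job is handed in; nothing more can be done
None
```

I shut the lid, passed the T-key's head through the slot until its collar sat on the lid, turned it about 89.5°, let go and handed the job in at 17.2 s. No verdict was reported, so success rests on these checks:

- **Lid:** I pressed it down to 28 N, where the fingertip stopped at 0.0888 m (shut height 0.089 m). It looks shut in the last pictures.
- **Insertion:** the head went in without resistance. The collar met the lid at a tool height of 0.1037 m, with about 12 N. The turn needed almost no torque, as expected with the head below the strap.
- **Key at the end:** it stands upright with the collar flat on the lid and the tab across the slot. I could not see the head under the strap.
- **Collar centre:** the wrist camera puts it about 3 mm from the slot centre I measured. The scene camera says about 8 mm, from a rough reading of a partly hidden collar; I trust the wrist reading more. Both are inside the 12 mm limit.
- **Surroundings:** in the last pictures the bottle, bowl and jar look unmoved. I judged that by eye, without measuring. The orange look-alike was not touched, and the gripper ended well clear of everything.

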